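Seat the grinding cup on the spice mill and clamp it

ROBOT

A 7-joint arm with a two-finger parallel gripper is mounted at the origin on the work surface. World frame = base frame: x ahead of the robot, y to its left, z up, the work surface at z = 0. Lengths are in m, angles in rad, forces in N, time in s.
With the tool pointing down it reaches from about 0.425 to 0.95 m from the base axis. Payload 4.7 kg.
Tool frame: the origin (TCP) lies between the finger pads; the fingertips stand 25 mm ahead of it and the grasp point (between the pads) lies 6 mm ahead of it; z points along the fingers, y is the line along which they close (so a half turn about z gives the same grasp; the last joint's range is limited). The gripper opens to 85 mm and grips with 20 to 120 N. Pads are 22 mm wide; open, the fingers measure 114 mm over their backs; the gripper's body (76 mm by 85 mm) begins 54 mm behind the grasp point. The pads swing forward as they close: fully open they stand 13 mm farther back than shut.
Start: joints at [1.172, 0.469, -0.049, 1.532, 0.024, 1.141, -0.082], TCP at [0.244, -0.629, 0.256] pointing down, gripper open.
Joint ranges: [-2.59, 2.59], [-0.33, 1.99], [-1.39, 1.29], [0.1, 2.45], [-1.04, 4.18], [0.21, 1.99], [-2.66, 2.66]. Speed limits (rad/s): [2.57, 2.57, 3.14, 3.14, 3.14, 3.14, 3.14].

INTERFACE

Orientations are given as a 3x3 rotation matrix whose columns are the frame's x, y, z axes.
In Python, from rig import * gives the robot as it stands. Calls block until the motion is done:
- movep(position, orientation): joint-space move of the TCP to a pose.
- move_l(position, attitude=None, feed=0.15, until_force=None): straight line of the TCP; attitude=None keeps the orientation; feed is the mean speed in m/s. With until_force (N) it stops when the force on the tool has changed by that much, and returns True; else False.
- move_joints(angles): joint-space move.
- command_gripper(opening, newtons=None): finger opening in m; newtons is the grip in N (None keeps the last); returns when the fingers have stopped.
- sleep(seconds).
- inverse_kinematics(position, orientation): joint angles nearest the present ones, or None.
- sense(): the state.
- camera(name): name is "scene" or "top"; returns (picture, depth): 480x640x3 uint8, red, green, blue; 480x640 float32, m along the optical axis (not along the pixel's ray), 0 where there is no reading.
- camera_params(name): a dict with "K" (3x3 intrinsics, pixels), "position" and "rotation" of the camera in the world. Camera axes: x right, y down, z forward; pixel columns grow to the right and rows downward; lengths in m; the calibration is good to about 2 mm. A picture is of the moment at which its call begins. camera_params takes no time and is no camera call.
A pose or a line that the arm cannot do raises Unreachable and nothing moves.
- finish_job(): hands the job in; it is judged then, once.
The state is a dict: "time_s": time; "joint_pos": joint angles; "qd": joint speeds; "joint_efforts": joint torques, N m; "position": TCP position; "tcp_rot": TCP orientation; "wrist_force": force on the tool from outside, world axes, zero at the start; "ft_torque": the same for the moment, N m; "finger_gap": finger opening in m; "gripper_force": force on a finger pad.
Only numpy, scipy, OpenCV 4.12 (cv2) and the standard library are available. Lean on these libraries where they do the work, as an engineer would, in place of code of your own. Each camera call takes 0.05 s, during which the arm holds its last target. There are 200 camera calls.

TASK

Fit the lidded grinding cup into the round recess on top of the spice mill: hold it lightly down and turn it until you feel it drop fully home over the drive cross, without forcing it. Once it is fully home, and not before, swing the hinged clamp over its lid and press the hand bar down until the spring catches hold it shut. Leave the jar, the tub and the spoon where they are.

Things in the scene. Friction and masses are not known exactly. Their poses are not given: they have to be found in the camera images.
- cup: Round steel grinding cup with its lid fixed on, 90 mm diameter, 0.44 to 0.66 kg. Origin: centre of its underside, z up. Flat lid top 69.5 mm above the origin; below the cup a skirt, 80 mm outside diameter and 23 mm high, on which it stands. It goes into the mill's recess by its skirt.
- cup_grip (a point): Middle of the black bar grip on the cup's lid, 85.5 mm above the cup's origin, axes as the cup's: the bar is 50 mm long along x, 12 mm wide along y, 28 mm high (from the lid top up to 97.5 mm above the origin).
- cup_slots (a point): Point on the cup's axis 4 mm above its origin, axes as the cup's. Inside the skirt, from here up, four square blocks leave a cross-shaped slot 12 mm wide along the cup's x and y. It fits over the mill's drive cross in any of four positions 90 degrees apart, with about 6 degrees of play to each side.
- mill: Spice mill, fixed to the bench: steel box 200 mm long (its x) by 150 mm wide, deck 110 mm above the bench, with a round recess 83 mm in diameter and 20 mm deep (1.5 mm of room round the cup's skirt). Origin: on the bench under the recess's centre. Its -x side is the front, with knob and switch; the clamp's hinge is at the back (+x).
- mill_seat (a point): Centre of the recess floor, 90 mm above the bench, axes as the mill's. The cup's origin comes here when it is fully home, its foot on the recess floor. Pressing a cup that rides high does not help; the mill is damaged if the cup is pressed or dropped on it with more than 60 N.
- drive_top (a point): Top centre of the drive cross in the recess, 13 mm above its floor; axes are the mill's, NOT the cross's. Cross: two bars 44 mm long, 7 mm wide. Its angle differs every time and is not measured; it turns only stiffly (0.4 N m). While cross and slots are out of line the cup rides 9 mm high with its skirt in the recess; in line it drops home.
- clamp (a joint): Angle of the hinged clamp, rad: 0 shut (rods level, 0.5 mm over the lid of a seated cup), 1.57 upright, 2.6 laid fully back; starts at 2.2 to 2.5. It is a U of 10 mm steel rod: two rods 76 mm apart joined by the hand bar. The hinge is stiff (0.32 N m): the clamp stays where it is left. On a cup that rides high the rods strike the lid at 0.08 rad.
- clamp_hinge (a point): Middle of the clamp's hinge axis, 85 mm behind the recess's centre (mill +x) and 165 mm above the bench; the axis runs along the mill's y.
- clamp_bar (a point): Middle of the clamp's hand bar, 185 mm from the hinge: black sleeve 14 mm thick and 56 mm long, along the mill's y, 66 mm free between the rods. With the clamp shut it is 100 mm in front of the recess's centre (mill -x), 165 mm above the bench, 48 mm clear of the cup.
- catches (a point): Midway between the two sprung side catches that stand on the deck just outside the rods, 70 mm in front of the recess's centre, 174 mm above the bench (their tops at 189 mm: carry the cup over them). From about 0.10 down to 0.04 rad the rods push past them: about 8 N down on the hand bar snaps them over, and they then hold the clamp shut.
- chilli_jar: Red jar with a yellow cap, 72 mm diameter, 120 mm high; origin at the centre of its underside. Leave alone.
- spice_tub: White tub with lid, 102 mm diameter, 85 mm high; origin at the centre of its underside. Leave alone.
- scoop: Steel spoon, 190 mm long, lying on the bench; origin under its middle. Leave alone.
Not all that is in view belongs to the job. What is shaped like the cup but green or orange is not meant.

How it is judged:
On the way, in this order (a step that is already met when the one before it is completed fails the run):
1. the cup is fully home in the mill's recess, down over the drive cross (z of cup in the frame of mill_seat below 0.002 m and horizontal distance between cup and mill_seat below 0.004 m and angle between cup's own z axis and vertical below 0.03 rad), for 0.3 s.
2. the clamp is swung over the lid and snapped shut (value of joint clamp below 0.03 rad), for 0.2 s.
At the end, for the whole second after the job is handed in: the cup stands upright in the recess with its foot within 2 mm of the recess floor and within 4 mm of its centre, at rest, and the clamp is shut (below 0.03 rad, held by its catches), all let go (all of step 1 and value of joint clamp below 0.03 rad and linear speed of cup below 0.02 m/s); the robot touches nothing.
It fails at once if the cup is pressed or dropped on the mill with more than 60 N (contact force between cup and mill above 60 N).
It fails at once if the clamp is brought down over a cup that is not fully home (value of joint clamp below 0.12 rad and z of cup in the frame of mill_seat above 0.004 m).
It fails at once if a bystander is moved by more than 30 mm or tipped over (distance of any of chilli_jar, spice_tub, scoop from where it was at the start of the episode above 0.03 m or angle between any of chilli_jar, spice_tub's own z axis and vertical above 0.5 rad).
It also fails if it takes over 67 s, if anything falls off the work surface, if the arm or the gripper's body presses on something with over 40 N, if the wrist force passes 120 N, or if a joint passes its speed limit or range.

## Working session

There is one attempt and no reset: what is moved stays moved. The work goes in short steps, each a Python script; the robot and the scene stay as the last script left them, time stands still between calls to the robot, and variables do not carry over. Pictures are saved under pics/ and viewed, at most 10 in all, crops included, and the job is handed in when it is done.

```bash
ls; mkdir -p pics; python3 - <<'E'
from rig import *
import cv2,numpy as np
for n in("scene","top"):
    p,d=camera(n); cv2.imwrite(f"pics/{n}0.png",p[...,::-1]); np.savez(f"/tmp/{n}0.npz",p=p,d=d)
    c=camera_params(n); print(n,c)
s=sense();print(s)
E
```

```text
pics
scene {'K': array([[568.30863757,   0.        , 321.79021263],
       [  0.        , 568.30863757, 232.33271182],
       [  0.        ,   0.        ,   1.        ]]), 'position': array([1.28992219, 0.85233467, 0.80094761]), 'rotation': array([[-0.77119896,  0.3347521 , -0.54147318],
       [ 0.63655993,  0.41433733, -0.6504737 ],
       [ 0.00660511, -0.84632477, -0.53262629]])}
top {'K': array([[602.37007202,   0.        , 321.11944216],
       [  0.        , 602.37007202, 243.99304219],
       [  0.        ,   0.        ,   1.        ]]), 'position': array([0.29917272, 0.02025281, 1.56939497]), 'rotation': array([[-8.39665902e-02, -9.71099103e-01,  2.23419210e-01],
       [-9.96468533e-01,  8.17677502e-02, -1.90918055e-02],
       [ 2.71548996e-04, -2.24233287e-01, -9.74535458e-01]])}
{'time_s': 0.1, 'joint_pos': array([ 1.17210304,  0.46936907, -0.0486257 ,  1.53357578,  0.02407827,
        1.14101615, -0.08229305]), 'qd': array([ 0.00130095, -0.00068376, -0.00054508, -0.00308697, -0.00050625,
       -0.00123745,  0.00193261]), 'joint_efforts': array([ 9.27702167e-04, -5.11513996e+01, -4.70333768e-02, -2.38390857e+01,
        1.07693556e-02,  4.33194087e-03, -6.07927575e-06]), 'position': array([ 0.24382021, -0.6289029 ,  0.25536028]), 'tcp_rot': array([[ 9.32382417e-01,  3.61472789e-01, -6.72098775e-04],
       [ 3.61473412e-01, -9.32380953e-01,  1.65249058e-03],
       [-2.93217188e-05, -1.78369900e-03, -9.99998409e-01]]), 'wrist_force': array([-0.25250843, -0.26497755,  0.12427181]), 'ft_torque': array([-0.0280165 ,  0.04943554,  0.06401535]), 'gripper_force': 0.0, 'finger_gap': 0.08514226314678905}
```

View pics/scene0.png

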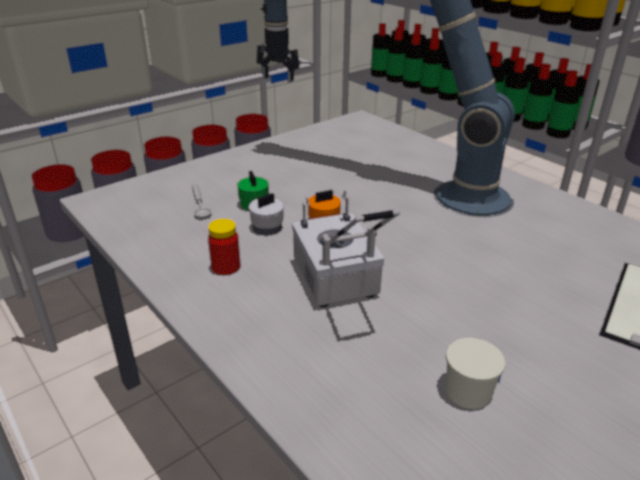

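View pics/top0.png

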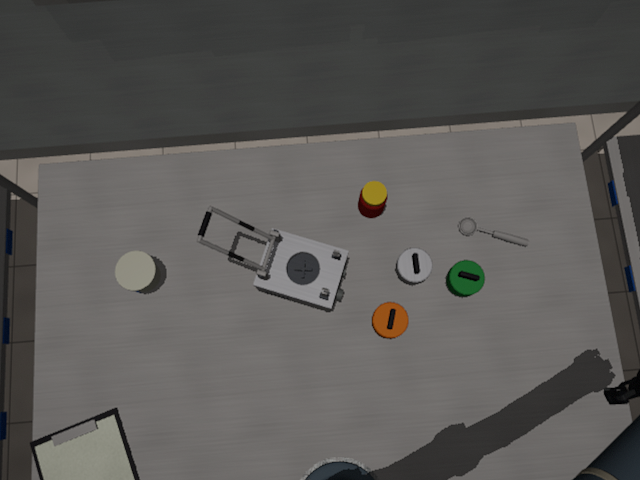

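```bash
cat > vis.py <<'E'
import cv2,numpy as np
from rig import *
def pts(d,c):
    v,u=np.mgrid[:480,:640]; K=c["K"]
    P=np.stack([(u-K[0,2])/K[0,0]*d,(v-K[1,2])/K[1,1]*d,d],-1)
    return P@c["rotation"].T+c["position"]
def ortho(p,c,z,cx,cy,half,n=400):
    """rectified view at plane z: col -> -y world, row -> -x world"""
    s=2*half/n; i,j=np.mgrid[:n,:n]+.5
    W=np.stack([cx+half-i*s,cy+half-j*s,np.full(i.shape,z)],-1)
    q=(W-c["position"])@c["rotation"]; q=q@c["K"].T; q=q[...,:2]/q[...,2:]
    return cv2.remap(p,q.astype(np.float32),None,cv2.INTER_CUBIC)
E
python3 - <<'E'
from vis import *
f=np.load("/tmp/top0.npz");p,d=f["p"],f["d"];c=camera_params("top");P=pts(d,c)
for n,u,v in [("mill",303,268),("deck",280,250),("cup",405,272),("bar",416,264),("jar",374,190),("orange",378,325),("green",466,285),("tub",136,270),("clampbar",205,223),("spoon",467,227),("spoonend",525,242)]: print(n,P[v,u].round(4))
m=(abs(P[...,2]-.11)<.006)&(d>0); m[:,:240]=0;m[:220]=0;m[320:]=0;m[:,360:]=0
print(m.sum()); r=cv2.minAreaRect(P[m][:,:2].astype(np.float32)*1000);print("deck rect",r)
for nm,(u0,u1,v0,v1) in {"cup":(390,438,240,290)}.items():
    Q=P[v0:v1,u0:u1].reshape(-1,3); b=Q[Q[:,2]>.085]; l=Q[(Q[:,2]>.06)&(Q[:,2]<.078)]
    print(nm,"lid",cv2.minEnclosingCircle(l[:,:2].astype(np.float32)),l[:,2].mean(),"bar",cv2.minAreaRect(b[:,:2].astype(np.float32)*1000),b[:,2].max(),len(b))
mc=P[268,303];cc=P[266,414]
a=ortho(p,c,.103,mc[0],mc[1],.13);b=ortho(p,c,.0975,cc[0],cc[1],.08)
print("centers",mc,cc); cv2.imwrite("pics/a.png",np.hstack([a,b])[...,::-1])
E
```

```text
mill [0.5787 0.0414 0.1012]
deck [0.6272 0.0946 0.1096]
cup [ 0.5531 -0.2146  0.0678]
bar [ 0.5653 -0.239   0.1006]
jar [ 0.7599 -0.1529  0.1186]
orange [ 0.4257 -0.1321  0.0716]
green [ 0.507  -0.3635  0.0694]
tub [0.6119 0.4588 0.0844]
clampbar [0.659  0.2442 0.2971]
spoon [ 0.6738 -0.4068 -0.0043]
spoonend [ 0.6134 -0.5451  0.0259]
3310
deck rect ((580.4630737304688, 45.813812255859375), (200.7381134033203, 151.2437286376953), 68.63922119140625)
cup lid ((0.5724847912788391, -0.24136002361774445), 0.04589966684579849) 0.06967420387438893 bar ((436.7449951171875, -124.17127990722656), (38.17530822753906, 397.0899658203125), 49.09954833984375) 1.5693949716180056 125
centers [0.57870796 0.04136397 0.1011533 ] [ 0.5633407  -0.23600145  0.08595061]
```

View pics/a.png

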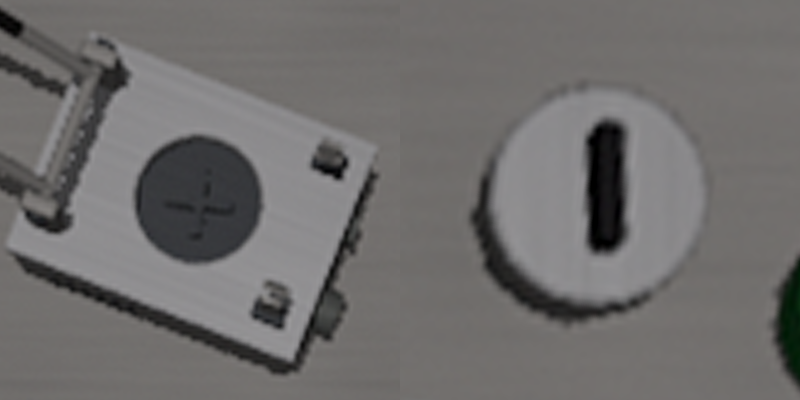

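```bash
python3 - <<'E'
from vis import *
f=np.load("/tmp/top0.npz");p=f["p"];c=camera_params("top")
def fit(z,cx,cy,half,pick,name,rect=False):
    o=ortho(p,c,z,cx,cy,half); m=pick(cv2.cvtColor(o,cv2.COLOR_RGB2GRAY)).astype(np.uint8)
    m=cv2.morphologyEx(m,cv2.MORPH_OPEN,np.ones((5,5)))
    k,_=cv2.findContours(m,cv2.RETR_EXTERNAL,cv2.CHAIN_APPROX_NONE); k=max(k,key=cv2.contourArea)
    k=cv2.convexHull(k) if not rect else k
    s=2*half/400; e=cv2.minAreaRect(k) if rect else cv2.fitEllipse(k); (u,v),(w,h),a=e
    print(name,"x %.4f y %.4f size %.4f %.4f ang %.1f"%(cx+half-v*s,cy+half-u*s,w*s,h*s,a))
    return o,m
print(cv2.cvtColor(ortho(p,c,.11,.579,.042,.1),cv2.COLOR_RGB2GRAY)[200,::20])
print(cv2.cvtColor(ortho(p,c,.0695,.5695,-.239,.07),cv2.COLOR_RGB2GRAY)[200,::20])
o,m=fit(.11,.579,.042,.05,lambda g:g<110,"recess")
o2,m2=fit(.0695,.5695,-.239,.055,lambda g:g>135,"lid")
fit(.0975,.5695,-.239,.04,lambda g:g<60,"bar",True)
x=ortho(p,c,.103,.579,.042,.028)
x=cv2.normalize(cv2.cvtColor(x,cv2.COLOR_RGB2GRAY),None,0,255,cv2.NORM_MINMAX)
cv2.imwrite("pics/b.png",cv2.resize(np.hstack([x,m*120,m2*120]),(800,267)))
E
```

```text
[ 96  62 149 144 139 140  49  58  57  60  57  56  56  56  86 141 140 141
 140 139]
[109 109 109 105 110 141 141 140 140 141   1  18 130 138 136 137 136 112
 112 112]
recess x 0.5777 y 0.0424 size 0.0838 0.0839 ang 96.9
lid x 0.5703 y -0.2401 size 0.0822 0.0827 ang 68.6
bar x 0.5687 y -0.2382 size 0.0516 0.0145 ang 89.4
```

View pics/b.png

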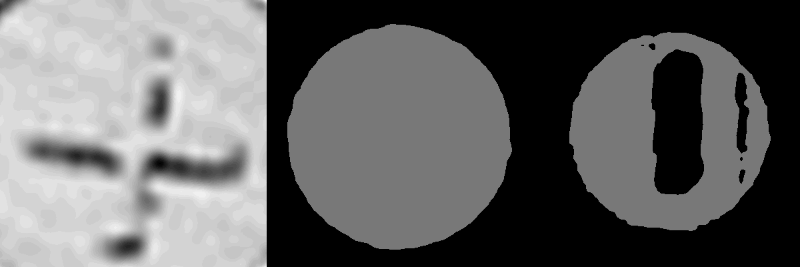

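```bash
cat >> vis.py <<'E'
def R(deg):
    a=np.radians(deg);c,s=np.cos(a),np.sin(a)
    return np.array([[c,s,0],[s,-c,0],[0,0,-1.]])
def st(*k):
    s=sense(); print("t %.1f"%s["time_s"],"pos",s["position"].round(4),"F",s["wrist_force"].round(1),"T",s["ft_torque"].round(2),"gap %.4f"%s["finger_gap"],*k); return s
E
python3 - <<'E'
from vis import *
command_gripper(.05)
movep([.5697,-.2393,.16],R(-1.5)); st(sense()["joint_pos"].round(2))
print(move_l([.5697,-.2393,.098],feed=.08,until_force=8)); st()
command_gripper(0,60); st()
move_l([.5697,-.2393,.13],feed=.08); st()
move_l([.5697,-.2393,.33],feed=.2)
p,d=camera("scene"); cv2.imwrite("pics/s1.png",cv2.resize(p[100:320,160:480],(640,440))[...,::-1])
E
```

```text
t 2.4 pos [ 0.5693 -0.2408  0.1602] F [-0.2 -0.5 -0.6] T [ 0.02 -0.01 -0.07] gap 0.0501 [ 0.44  0.48 -0.15  1.77  0.09  0.91 -1.34]
False
t 3.3 pos [ 0.5701 -0.2394  0.0984] F [ 0.4 -0.1  0.6] T [ 0.04 -0.01 -0.01] gap 0.0500
t 3.8 pos [ 0.57   -0.2397  0.0985] F [ 0.2 -1.   1.8] T [-0.13 -0.09 -0.06] gap 0.0108
t 4.3 pos [ 0.5696 -0.2393  0.1303] F [-1.1 -0.1 -5.9] T [ 0.02  0.02 -0.01] gap 0.0108
```

View pics/s1.png

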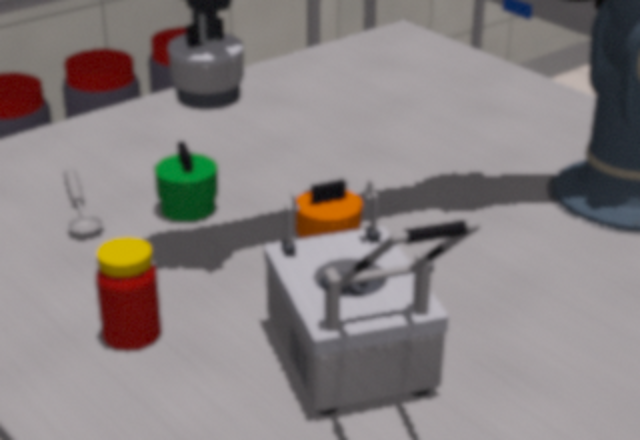

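```bash
python3 - <<'E'
from vis import *
movep([.5777,.0424,.33],R(-8)); st(sense()["joint_pos"].round(2))
move_l([.5777,.0424,.222],feed=.12); st()
print(move_l([.5777,.0424,.186],feed=.02,until_force=8)); st()
E
```

```text
t 6.6 pos [0.578  0.0401 0.3297] F [ 0.6 -1.1 -5.1] T [-0.03  0.   -0.06] gap 0.0106 [ 0.07  0.27 -0.26  1.66  0.08  1.22 -1.93]
t 7.7 pos [0.5784 0.0424 0.2229] F [-0.5  0.1 -4.2] T [ 0.01 -0.01 -0.  ] gap 0.0108
True
t 9.2 pos [0.5775 0.0423 0.1885] F [-0.4  0.6  6.3] T [ 0.06  0.02 -0.05] gap 0.0109
```

```bash
python3 - <<'E'
from vis import *
command_gripper(.04,30); st()
move_l([.5777,.0424,.27],feed=.12); st()
movep([.62,.15,.40],R(-21.4)); movep([.70,.30,.38],R(-21.4)); st(sense()["joint_pos"].round(2))
p,d=camera("top"); c=camera_params("top");P=pts(d,c)
cv2.imwrite("pics/t2.png",cv2.resize(p[170:350,180:420],(800,600))[...,::-1])
m=(np.hypot(P[...,0]-.5777,P[...,1]-.0424)<.04); z=P[...,2][m&(P[...,2]>.1)&(P[...,2]<.178)]
print("lid z",np.percentile(z,[10,50,90]).round(4))
E
```

```text
t 9.6 pos [0.5757 0.042  0.186 ] F [-0.5 -0.4  0.8] T [-0.03  0.07  0.03] gap 0.0402
t 10.4 pos [0.5772 0.0422 0.2692] F [ 0.2  0.5 -0.8] T [0.02 0.   0.05] gap 0.0399
t 11.9 pos [0.7003 0.2981 0.3784] F [-0.2  0.2  0.8] T [-0.03  0.03 -0.  ] gap 0.0404 [-0.31  0.58 -0.28  1.09  0.15  1.49 -2.5 ]
lid z [0.1564 0.1601 0.1642]
```

View pics/t2.png

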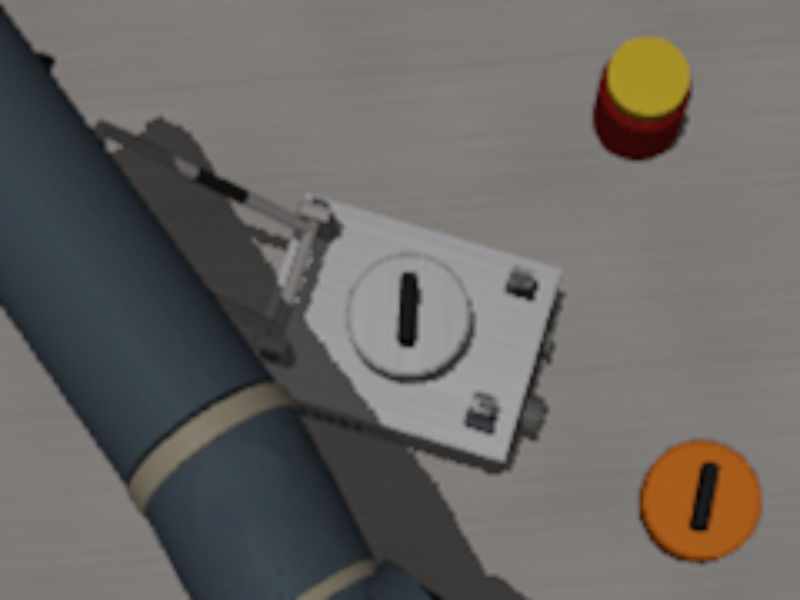

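The cup (410,318 in the crop) sits level in the recess. Its lid is at 0.160 m, which matches the home height. Next I grip the hand bar, with the wrist turned half round to stay off its limit.

```bash
cat >> vis.py <<'E'
ex=np.array([.364,.931,0]); ex/=np.linalg.norm(ex)
H=np.array([.5777,.0424,.165])+.085*ex
def bar(th,up=.006): return H-ex*.185*np.cos(th)+np.array([0,0,.185*np.sin(th)+up])
E
python3 - <<'E'
from vis import *
b=bar(2.37); movep(b+[0,0,.07],R(158.6)); st(sense()["joint_pos"].round(2))
print(move_l(b,feed=.08,until_force=8)); st()
command_gripper(0,25); s=st()
q=s["position"]-[0,0,.006]-H; print("theta",np.arctan2(q[2],-(q@ex)),np.linalg.norm(q))
E
```

```text
t 14.3 pos [0.6569 0.245  0.37  ] F [ 0.1 -0.1 -0.1] T [ 0.02 -0.04  0.01] gap 0.0399 [ 0.21  0.7  -1.18  1.26  0.64  1.57  0.33]
False
t 15.4 pos [0.6571 0.2454 0.3007] F [-0.  -0.4  0.1] T [ 0.02 -0.01  0.01] gap 0.0400
t 15.7 pos [0.6574 0.2463 0.3011] F [2.3 4.  2.3] T [ 0.71 -0.44 -0.04] gap 0.0131
theta 2.370715361687911 0.18666690091749624
```

```bash
python3 - <<'E'
from vis import *
for i,t in enumerate(np.linspace(2.37,.25,13)[1:]):
    if move_l(bar(t),feed=.12,until_force=25): st("STOP",t); break
    if i%3==2: st(round(t,2))
st()
E
```

```text
t 17.0 pos [0.6268 0.1691 0.3523] F [ 0.6  2.8 11.4] T [ 0.8  -0.2  -0.09] gap 0.0128 1.84
t 18.3 pos [0.59   0.0764 0.3494] F [-4.3 -1.2  4.4] T [ 0.03  0.87 -0.07] gap 0.0127 1.31
t 19.5 pos [ 0.5597 -0.0007  0.2999] F [-4.3  1.1 -2.3] T [ 0.49  0.88 -0.06] gap 0.0131 0.78
t 20.8 pos [ 0.5427 -0.0448  0.2166] F [-5.9  3.2 -2.2] T [ 0.62  1.02 -0.01] gap 0.0128 0.25
t 20.8 pos [ 0.5427 -0.0448  0.2166] F [-5.9  3.2 -2.2] T [ 0.62  1.02 -0.01] gap 0.0128
```

```bash
python3 - <<'E'
from vis import *
for t in (.13,.05,0,-.02):
    r=move_l(bar(t),feed=.04,until_force=30); st(t,r)
    if r: break
E
```

```text
t 21.5 pos [ 0.5412 -0.0488  0.1953] F [-5.5  2.1 -1.8] T [ 0.64  1.15 -0.09] gap 0.0130 0.13 False
t 22.0 pos [ 0.5407 -0.0502  0.1809] F [-6.9  2.7  1.3] T [ 0.35  1.43 -0.06] gap 0.0130 0.05 False
t 22.4 pos [ 0.5406 -0.0506  0.1718] F [-8.2  0.7  2.4] T [ 0.37  1.52 -0.12] gap 0.0126 0 False
t 22.7 pos [ 0.5405 -0.0507  0.1675] F [-6.3  0.5 -1.2] T [ 0.52  1.22 -0.12] gap 0.0126 -0.02 False
```

```bash
python3 - <<'E'
from vis import *
command_gripper(.04); p0=sense()["position"]
move_l([p0[0],p0[1],.235],feed=.1); command_gripper(0,25); st()
b=bar(0)
move_l([b[0],b[1],.235],feed=.05)
print(move_l([b[0],b[1],.188],feed=.03,until_force=15)); st()
move_l([b[0],b[1],.25],feed=.1)
movep([.45,-.30,.35],R(158.6)); st()
p,d=camera("scene"); cv2.imwrite("pics/s3.png",cv2.resize(p[170:320,260:420],(640,600))[...,::-1])
p,d=camera("top"); P=pts(d,camera_params("top"))
for t in (0,.05,.1,.2): 
    m=np.hypot(*(P[...,:2]-bar(t)[:2]).transpose(2,0,1))<.012; z=P[...,2][m]; print(t,np.percentile(z,[50,80,95]).round(4))
E
```

```text
t 24.3 pos [ 0.5423 -0.0508  0.2349] F [-0.5  0.1 -0.8] T [-0.   -0.05  0.04] gap -0.0004
True
t 25.8 pos [ 0.5413 -0.0507  0.1969] F [-2.2 -0.5  7.5] T [-0.2   0.48  0.03] gap 0.0001
t 27.6 pos [ 0.4503 -0.2985  0.3495] F [-0.3  0.2 -0.3] T [0.02 0.01 0.07] gap -0.0001
0 [0.1703 0.173  0.1762]
0.05 [0.1703 0.1729 0.1762]
0.1 [0.1703 0.1729 0.1762]
0.2 [0.17   0.1729 0.1762]
```

View pics/s3.png

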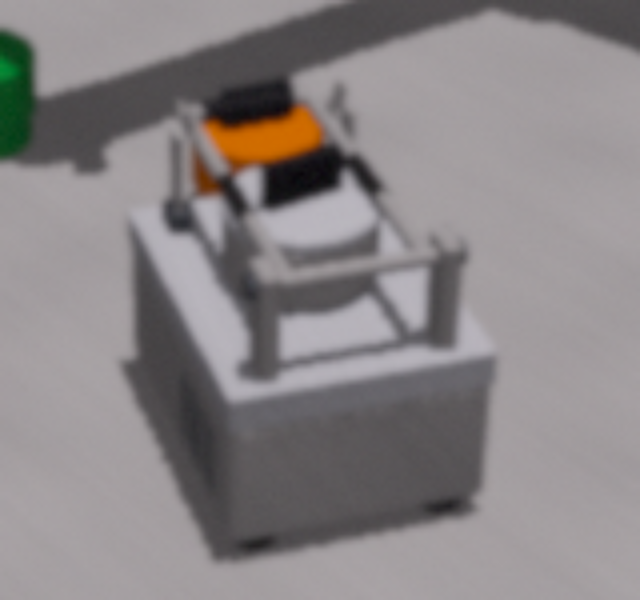

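The clamp is level with the hand bar at (255,100) in the crop. The bar's top is at 0.172 m, the shut height, and it resisted a 15 N push. The cup is beneath and the gripper is clear.

```bash
python3 -c "
from rig import *
print(finish_job())"
```

```text
the job is handed in; nothing more can be done
None
```

I handed the job in at about 28 s: the cup is home over the drive cross and the clamp is shut with nothing touching it; no verdict came back. The cup dropped home at the angle I read from the camera, so I never had to turn it by feel.

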